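# Lock the hand valve's rod at its middle click

### The arm

A 6-joint arm with a two-finger parallel gripper is mounted at the origin on a cart in front of the work surface, level with it; the furniture and walls round the work are solid. World frame = base frame: x ahead of the robot, y to its left, z up, the work surface at z = 0. Lengths are in mm, angles in rad, forces in N, time in s.
With the tool pointing down it reaches from about 350 to 775 mm from the base axis. Payload 7.3 kg.
Tool frame: the origin (TCP) lies on the centre line of the jaws, within the pads' length; the fingertips stand 25 mm ahead of it and the grasp point (between the pads) lies 6 mm ahead of it; z points along the fingers, y is the line along which they close (so a half turn about z gives the same grasp; the last joint's range is limited). The gripper opens to 92 mm and grips with 3 to 60 N. Pads are 19 mm wide; open, the fingers measure 130 mm over their backs; the gripper's body (75 mm by 190 mm) begins 47 mm behind the grasp point.
Start: joints at [1.137, 0.342, 1.524, -0, 1.275, -0.146], TCP at [149.002, 503.429, 251.741] pointing down, gripper open.
Joint ranges: [-2.53, 2.53], [-0.77, 2.02], [0.04, 2.7], [-1, 4.14], [0.28, 2.66], [-3.11, 3.11]. Speed limits (rad/s): [2.57, 2.57, 3.14, 3.14, 3.14, 3.14].

### API

Orientations are given as a unit quaternion [x, y, z, w].
In Python, from plant import sensors, get_image, camera_info, ticket gives the robot as it stands.
- The arm moves only by the tool move_arm, never from a script. Its argument "deltas" is a list of rows, each a list of 7 numbers: the opening, from 0 (shut) to 1 (fully open), then the shift along the tool's x, y, z each as a share of 400 mm, from -1 to 1, then the turn, a rotation vector about the tool's x, y, z each as a share of pi/2 rad, from -1 to 1. A call has 1 to 10 rows; each row is the pose to reach, as a shift and turn from the pose commanded when the call began, along the tool's axes at that moment; what a row does not reach only later rows make up. A row lasts 1/10 s, in which the tool goes at most 50 mm and 8.59 degrees, less where a joint would pass 70% of its speed; a pose out of reach is approached as far as the arm can. A call with a number of a shift or a turn outside -1 to 1 is refused whole. A call with a gripper value outside its range is refused whole. The fingers move at their own pace and stop on an object; "newtons" is the grip in N (left out, the last holds). Time passes only in rows, so rows that repeat a pose let the fingers close. It gives the time, the measured TCP pose, the force, the opening and the grip force at its end, in the units of the state.
- sensors.get_state(): the state, without advancing time (a new reading comes with each control period).
- get_image(name): name is "side" or "top" or "wrist"; returns (picture, depth): 420x560x3 uint8, blue, green, red; 420x560 float32, mm along the optical axis (not along the pixel's ray), 0 where there is no reading.
- camera_info(name): a dict with "K" (3x3 intrinsics, pixels), "extrinsics" (4x4, takes a point from camera to world coordinates). Camera axes: x right, y down, z forward; pixel columns grow to the right and rows downward; lengths in mm; the calibration is good to about 2 mm. A picture is of the moment at which its call begins: read the wrist's pose just before it. camera_info takes no time and is no camera call; for the wrist camera it gives the pose at the moment of the call.
- ticket.sign_off(): hands the job in; it is judged then, once.
The state is a dict: "t": time; "joint_positions": joint angles; "joint_velocities": joint speeds; "joint_efforts": joint torques, N m; "tcp_pos": TCP position; "ee_rot": TCP orientation; "wrist_force": force on the tool from outside, world axes, zero at the start; "ft_torque": the same for the moment, N m; "finger_gap": finger opening in mm; "grasp_force": force on a finger pad.
Only numpy, scipy, OpenCV 4.12 (cv2) and the standard library are available. Lean on these libraries where they do the work, as an engineer would, in place of code of your own. Each camera call takes 0.05 s, during which the arm holds its last target. There are 200 camera calls.

### The job

Pull the rod of the blue bench valve out until it clicks into its middle position: feel for the click, since it lies at a different point on every valve and no mark shows it. Then drop the yellow stop saddle, legs down, over the bare rod between the valve and the black grip, so that it hangs there freely and the rod is still at its click. The gap is too short for fingers at the saddle's ends, so stand the saddle up on its legs first and take it again across its sides; leave the other things where they are.

Things in the scene. Friction and masses are not known exactly. Their poses are not given: they have to be found in the camera images.
- rod (a joint): Pull-out of the valve's push-pull rod, m: 0 home, 0.070 fully out (hard stops); starts at 0 to 0.012. Slides with 2 to 5 N friction. Its one click lies 0.027 to 0.041 out, hidden and different each time: over the last 5 mm the rod is drawn outward with about 4 N; pulled on past it, resistance climbs to about 16 N, then it jumps out. Let go within 3 mm of the click, it centres itself.
- pin (a joint): Brass tell-tale pin, 10 mm across, on top of the valve: about -0.001 m (raised) while the rod is off its click, about -0.0048 m (dropped) when the rod sits in the click.
- rod_grip (a point): Centre of the black grip on the rod's outer end, on the rod's axis, 68 mm above the bench; a rounded block 30 mm along the rod, 36 mm wide, 44 mm high, with a thin red line round it. x axis along the rod towards the valve (pull along -x), z up. Moves with the rod. The steel rod is 16 mm thick.
- gland (a point): On the rod's axis at the face of the round steel gland (38 mm across) where the rod leaves the blue valve; axes as rod_grip. The valve is bolted down; its body is 110 mm along the rod, 66 mm wide, top 98 mm above the bench (pin and collar 108 mm). Bare rod from gland to grip: 44 mm plus the pull-out, so 71 to 85 mm at the click.
- saddle_center (a point): Centre of the yellow stop saddle, a loose rigid U-channel, 0.22 to 0.37 kg, 60 x 60 x 48 mm; starts lying on one leg, 48 mm high. x points from the closed back to the open leg ends (30 mm each way from the centre), y along the channel (ends at +-30 mm), z across the legs (sides at +-24 mm), up at the start. Standing or hanging legs down, x points down.
- saddle_slot (a point): Mouth of the saddle's slot, midway between the leg ends; axes as saddle_center. The slot is 24 mm wide between 12 mm legs and 46 mm deep; the back is 14 mm thick and has a red label outside. Hung on the rod, the saddle's centre is 8 mm below the rod's axis, y along the rod, either way round.
- cover_center (a point): Bystander: loose grey wedge-shaped moulded cover, 50 x 119 x 38 mm, its centre at mid-height; must stay where it is. It may change places with the saddle.
- power_strip: Bystander: white four-socket power strip, 166 x 51 x 36 mm, origin under its centre; must stay where it is.
Things that resemble listed ones, but are neither listed nor needed, are in the scene too. Several things look just like the part that bears saddle_center: the one meant starts farthest to the robot's right.

How it is judged:
By the outcome, as a careful person would: the job done as asked, in the order asked, and still so for the second after the job is handed in, with the robot touching nothing.
It also fails if it takes over 72 s, if anything falls off the work surface, if the arm or the gripper's body presses on something with over 40 N, if the wrist force passes 120 N, or if a joint passes its speed limit or range.

## Working session

There is one attempt and no reset: what is moved stays moved. The work goes in short steps, Python scripts to look and compute and a tool call to move; the robot and the scene stay as the last step left them, time stands still between calls to the robot, and variables do not carry over. Pictures are saved under pics/ and viewed, at most 10 in all, crops included, and the job is handed in when it is done.

Besides the shell and the picture viewer there is one more tool, called after ">>>" as a command line: name --pt "numbers of a row" for each row, then --argument value for the rest. move_arm: Moves the arm, as the interface text tells. Shift numbers are shares of 400 mm and turn numbers shares of pi/2 rad, none past 1 either way. Its arguments: {"type":"object","properties":{"deltas":{"type":"array"},"newtons":{"type":"number"}},"required":["deltas"]}

```bash
mkdir -p pics
cat > h.py <<'E'
import numpy as np,cv2,pickle
from plant import sensors,get_image,camera_info,ticket
from scipy.spatial.transform import Rotation as R
def grab(n,tag=None):
    ci=camera_info(n); im,d=get_image(n)
    if tag: cv2.imwrite(f'pics/{tag}.png',im)
    K=np.array(ci['K']);T=np.array(ci['extrinsics'])
    pickle.dump((im,d,K,T),open(f'{tag or n}.pkl','wb'))
    return im,d,K,T
def cloud(d,K,T):
    v,u=np.mgrid[:d.shape[0],:d.shape[1]]
    p=np.stack([(u-K[0,2])/K[0,0]*d,(v-K[1,2])/K[1,1]*d,d],-1)
    w=p@T[:3,:3].T+T[:3,3]; w[d<=0]=np.nan
    return w
def st():
    s=sensors.get_state(); print({k:np.round(s[k],3).tolist() for k in ('t','tcp_pos','ee_rot','wrist_force','finger_gap','grasp_force','joint_positions')}); return s
E
python3 - <<'E'
from h import *
s=st()
for n in('side','top'):
    im,d,K,T=grab(n,n+'0'); print(n,np.round(T,3).tolist(),K[0,0],(d>0).mean())
a=cv2.imread('pics/side0.png');b=cv2.imread('pics/top0.png')
E
```

```text
{'t': 0.0, 'tcp_pos': [148.846, 503.074, 251.052], 'ee_rot': [0.143, 0.99, -0.001, -0.0], 'wrist_force': [-0.387, -0.347, -0.537], 'finger_gap': 92.047, 'grasp_force': 0.0, 'joint_positions': [1.137, 0.343, 1.525, -0.0, 1.275, -0.146]}
side [[0.999, -0.003, 0.032, 452.471], [-0.029, -0.498, 0.867, -1218.857], [0.014, -0.867, -0.498, 799.553], [0.0, 0.0, 0.0, 1.0]] 489.55301950818887 0.9959396258503401
top [[-0.016, -0.982, 0.187, 249.107], [-1.0, 0.016, -0.003, -29.129], [0.0, -0.187, -0.982, 1386.574], [0.0, 0.0, 0.0, 1.0]] 545.486787362761 0.9958843537414966
```

View pics/side0.png

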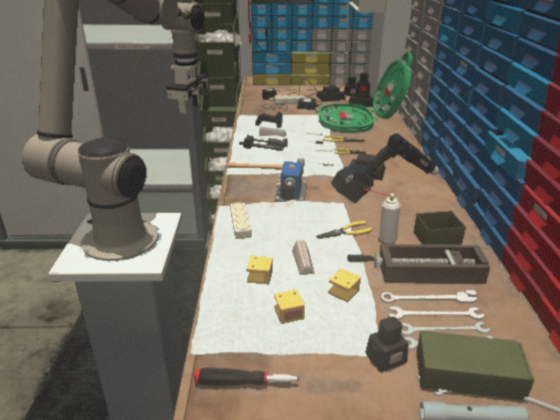

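View pics/top0.png

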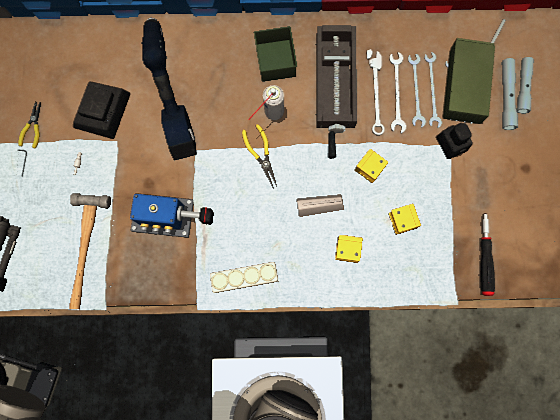

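The top view shows the valve at about (160,212) with its grip at (206,215), so the pull is towards image right. The yellow saddles are at (371,165), (404,219) and (349,249), and (404,219) is the rightmost, so that is the target. The cover is at (320,205) and the strip at (244,277).

Run:
```python
from h import *
im,d,K,T=pickle.load(open('top0.pkl','rb')); w=cloud(d,K,T)
hsv=cv2.cvtColor(im,cv2.COLOR_BGR2HSV)
def comp(m,box,name):
    mm=np.zeros(m.shape,bool);x0,y0,x1,y1=box;mm[y0:y1,x0:x1]=m[y0:y1,x0:x1]
    p=w[mm];p=p[~np.isnan(p[:,0])];zt=np.percentile(p[:,2],90)
    t=p[p[:,2]>zt-6];r=cv2.minAreaRect(t[:,:2].astype(np.float32))
    print(name,len(p),'ztop',zt.round(1),'rect',np.round(r[0],1),np.round(r[1],1),round(r[2],1),'mean',t.mean(0).round(1))
Y=(hsv[...,0]>20)&(hsv[...,0]<33)&(hsv[...,1]>150)
for b in((380,195,430,245),(350,140,392,190),(330,230,370,270)):comp(Y,b,'sad')
B=(hsv[...,0]>100)&(hsv[...,0]<125)&(hsv[...,1]>120);comp(B,(125,180,190,235),'valve')
D=(hsv[...,2]<70)&(w[...,2]>40);comp(D,(195,200,220,228),'grip')
S=(w[...,2]>60)&(w[...,2]<90);comp(S,(182,205,201,225),'rod')
comp(w[...,2]>20,(295,190,346,220),'cover')
print(np.round(w[200:232:2,206,:],0).tolist())
c=cv2.resize(im[185:270,370:440],None,fx=7,fy=7,interpolation=cv2.INTER_CUBIC)
e=cv2.resize(im[190:240,125:220],None,fx=6,fy=6,interpolation=cv2.INTER_CUBIC)
o=np.zeros((595,490+300,3),np.uint8);o[:595,:490]=c
s2=pickle.load(open('side0.pkl','rb'))[0]
f=cv2.resize(s2[270:330,260:320],(300,300),interpolation=cv2.INTER_CUBIC);o[:300,490:]=f
f=cv2.resize(s2[145:205,260:320],(300,295),interpolation=cv2.INTER_CUBIC);o[300:595,490:]=f
cv2.imwrite('pics/crop1.png',o)
```

```text
sad 539 ztop 51.0 rect [ 485.  -326.9] [59.3 58.9] 16.7 mean [ 485.2 -327.7   48.5]
sad 499 ztop 50.9 rect [ 625.8 -250.2] [57.9 58.1] 51.2 mean [ 625.7 -249.7   48.5]
sad 549 ztop 51.6 rect [ 411.7 -183.6] [59.2 58.5] 81.7 mean [ 411.9 -183.6   49. ]
valve 1294 ztop 100.3 rect [508.3 289.8] [108.  65.] 82.8 mean [507.8 289.5  98. ]
grip 175 ztop 92.1 rect [492.9 166.7] [28.3 31.7] 88.1 mean [493.6 166.2  89.6]
rod 129 ztop 82.9 rect [493.7 202. ] [31.8 45.5] 0.2 mean [495.3 194.7  81.8]
cover 520 ztop 36.3 rect [ 527.2 -112. ] [ 28.6 110.2] 4.7 mean [527.7 -95.6  34.1]
[[546.0, 177.0, 7.0], [542.0, 178.0, 0.0], [537.0, 178.0, 3.0], [531.0, 177.0, 4.0], [509.0, 165.0, 88.0], [nan, nan, nan], [499.0, 165.0, 88.0], [494.0, 164.0, 89.0], [489.0, 164.0, 91.0], [484.0, 165.0, 88.0], [480.0, 165.0, 84.0], [476.0, 166.0, 80.0], [476.0, 170.0, 49.0], [478.0, 176.0, 7.0], [473.0, 177.0, 5.0], [467.0, 176.0, 10.0]]
```

View pics/crop1.png

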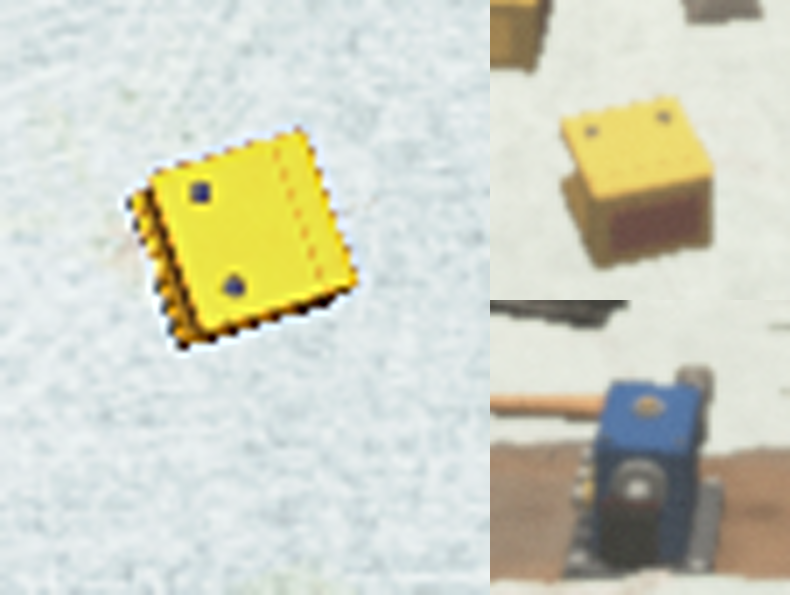

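```bash
cat >> h.py <<'E'
def down(ang):  # tool z down, tool y at world angle ang(deg)
    a=np.radians(ang);y=np.array([np.cos(a),np.sin(a),0]);z=np.array([0,0,-1.]);return R.from_matrix(np.stack([np.cross(y,z),y,z],1))
def plan(pos,rot,s=None):
    s=s or sensors.get_state();R0=R.from_quat(s['ee_rot'])
    dp=R0.inv().apply(np.array(pos)-s['tcp_pos'])/400; dr=(R0.inv()*rot).as_rotvec()/(np.pi/2)
    print('delta',dp.round(3).tolist(),dr.round(3).tolist())
E
python3 - <<'E'
from h import *
s=st();plan([493,166.5,170],down(-7.2));plan([493,166.5,170],down(172.8))
E
```

```text
{'t': 0.1, 'tcp_pos': [148.844, 503.105, 251.122], 'ee_rot': [0.143, 0.99, -0.001, -0.0], 'wrist_force': [-0.245, -0.975, -0.454], 'finger_gap': 91.626, 'grasp_force': 0.0, 'joint_positions': [1.137, 0.343, 1.525, -0.0, 1.275, -0.146]}
delta [-1.064, -0.562, 0.203] [-0.001, 0.001, 0.897]
delta [-1.064, -0.562, 0.203] [-0.001, -0.001, -1.103]
```

>>> move_arm --pt "1 -0.8 -0.42 0 0 0 0.897" --pt "1 -0.8 -0.42 0 0 0 0.897" --pt "1 -0.8 -0.42 0 0 0 0.897" --pt "1 -0.8 -0.42 0 0 0 0.897" --pt "1 -0.8 -0.42 0 0 0 0.897" --pt "1 -0.8 -0.42 0 0 0 0.897" --pt "1 -0.8 -0.42 0 0 0 0.897" --pt "1 -0.8 -0.42 0 0 0 0.897" --pt "1 -0.8 -0.42 0 0 0 0.897" --pt "1 -0.8 -0.42 0 0 0 0.897"

```text
t: 1.1
tcp_pos: [408.5, 250.7, 251.3]
ee_rot: [0.753, 0.659, -0.0, -0.0]
wrist_force: [0.4, 0.4, -0.2]
finger_gap: 91.8
grasp_force: 0.0
```

Run:
```python
from h import *
s=st();plan([493,166.5,180],down(-7.2))
```

```text
{'t': 1.1, 'tcp_pos': [408.494, 250.678, 251.269], 'ee_rot': [0.753, 0.659, -0.0, -0.0], 'wrist_force': [0.421, 0.415, -0.192], 'finger_gap': 91.764, 'grasp_force': 0.0, 'joint_positions': [0.39, 0.259, 1.644, 0.0, 1.239, 0.523]}
delta [-0.181, 0.237, 0.178] [-0.001, 0.0, -0.005]
```

>>> move_arm --pt "1 -0.181 0.237 0.178 0 0 0" --pt "1 -0.181 0.237 0.178 0 0 0" --pt "1 -0.181 0.237 0.178 0 0 0" --pt "1 -0.181 0.237 0.178 0 0 0" --pt "1 -0.181 0.237 0.178 0 0 0"

```text
t: 1.6
tcp_pos: [492.8, 167.3, 179.7]
ee_rot: [0.751, 0.661, -0.001, -0.001]
wrist_force: [-0.4, 0.7, 0.2]
finger_gap: 91.8
grasp_force: 0.0
```

Run:
```python
from h import *
s=st()
im,d,K,T=grab('wrist','w1');w=cloud(d,K,T);print(T.round(2).tolist(),K[0,0],(d>0).mean())
```

```text
{'t': 1.6, 'tcp_pos': [492.827, 167.286, 179.729], 'ee_rot': [0.751, 0.661, -0.001, -0.001], 'wrist_force': [-0.375, 0.706, 0.226], 'finger_gap': 91.8, 'grasp_force': 0.0, 'joint_positions': [0.18, 0.405, 1.642, 0.0, 1.097, 0.307]}
[[0.99, -0.12, -0.04, 502.53], [-0.13, -0.96, -0.26, 237.07], [-0.0, 0.26, -0.96, 312.13], [0.0, 0.0, 0.0, 1.0]] 322.76929082164594 0.996016156462585
```

View pics/w1.png

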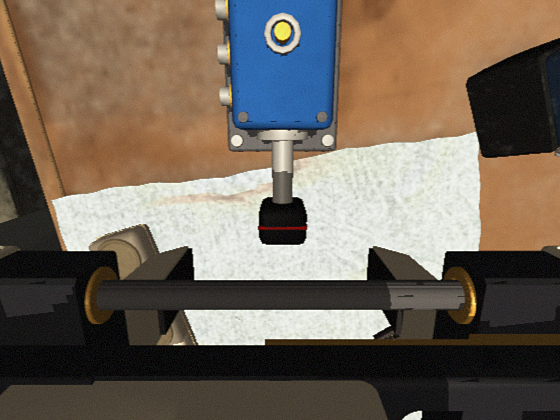

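The wrist view shows the valve with its pin at (282,32), the rod at x≈282 and the grip at (283,222), all centred between the fingers.

```bash
cat >> h.py <<'E'
def valve(f):
    im,d,K,T=pickle.load(open(f+'.pkl','rb'));w=cloud(d,K,T);z=w[...,2]
    hsv=cv2.cvtColor(im,cv2.COLOR_BGR2HSV)
    B=(hsv[...,0]>100)&(hsv[...,0]<125)&(hsv[...,1]>120)&(z>92)&(z<104)
    p=w[B];r=cv2.minAreaRect(p[:,:2].astype(np.float32));print('valve z',np.median(p[:,2]).round(1),np.round(r[0],1),np.round(r[1],1),round(r[2],1))
    lab=(hsv[...,2]<60)&(z>86)&(z<96);g=w[lab];g=g[np.abs(g[:,:2]-[490,160]).max(1)<55]
    r=cv2.minAreaRect(g[:,:2].astype(np.float32));print('grip z',np.median(g[:,2]).round(1),np.round(r[0],1),np.round(r[1],1),round(r[2],1))
    P=(hsv[...,0]>15)&(hsv[...,0]<35)&(hsv[...,1]>150)&(z>96)&(z<115);p=w[P]
    if len(p):print('pin',len(p),np.median(p,0).round(1))
    return w,im,g
E
python3 - <<'E'
from h import *
w,im,g=valve('w1')
for v in (140,150,160,170,180):
    r=w[v,255:310];k=(r[:,2]>68)&(r[:,2]<84)
    print(v,r[k].mean(0).round(1),r[k][:,0].min().round(1),r[k][:,0].max().round(1),r[k][:,2].max().round(1))
for v in range(198,246,5):print(v,w[v,283].round(1))
E
```

```text
valve z 97.3 [579. 260.] [ 76.5 211. ] 80.2
grip z 88.9 [494.7 167.4] [27.1 34.2] 81.7
pin 257 [510.1 288.9 105.6]
140 [502.6 227.5  73.9] 495.0 510.2 76.5
150 [501.7 220.5  73.6] 494.0 509.4 75.4
160 [500.8 213.3  73.7] 493.0 508.5 77.2
170 [499.5 206.1  73.8] 491.9 506.8 76.4
180 [498.9 198.8  74.2] 491.7 505.9 77.1
198 [497.6 185.5  75.7]
203 [497.1 181.6  75.1]
208 [496.9 180.4  85.6]
213 [496.5 177.3  88.2]
218 [496.  174.   89.6]
223 [495.5 170.2  89.3]
228 [495.1 166.4  89. ]
233 [494.5 162.3  88. ]
238 [494.1 159.4  90.7]
243 [493.6 154.8  88.6]
```

>>> move_arm --pt "0.7 0 0.0043 0.264 0 0 0" --pt "0.7 0 0.0043 0.264 0 0 0" --pt "0.7 0 0.0043 0.264 0 0 0" --pt "0.6 0 0.0043 0.264 0 0 0" --newtons 20

```text
t: 2.05
tcp_pos: [494.2, 168.3, 75.3]
ee_rot: [0.75, 0.662, -0.001, -0.0]
wrist_force: [0.5, 0.0, 0.6]
finger_gap: 64.5
grasp_force: 0.0
```

>>> move_arm --pt "0.2 0 0 0 0 0 0" --pt "0.2 0 0 0 0 0 0" --pt "0.2 0 0 0 0 0 0" --pt "0.2 0 0 0 0 0 0" --pt "0.2 0 0 0 0 0 0"

```text
t: 2.55
tcp_pos: [494.4, 167.9, 76.4]
ee_rot: [0.75, 0.661, 0.0, -0.0]
wrist_force: [-4.5, 1.5, 8.7]
finger_gap: 36.2
grasp_force: 20.0
```

>>> move_arm --pt "0.2 -0.01 0 0 0 0 0" --pt "0.2 -0.02 0 0 0 0 0" --pt "0.2 -0.03 0 0 0 0 0" --pt "0.2 -0.0375 0 0 0 0 0" --pt "0.2 -0.0375 0 0 0 0 0" --newtons 30

```text
t: 3.05
tcp_pos: [492.5, 153.0, 76.3]
ee_rot: [0.75, 0.661, 0.0, -0.0]
wrist_force: [-4.2, -0.8, 9.5]
finger_gap: 35.8
grasp_force: 30.0
```

Run:
```python
from h import *
s=st()
im,d,K,T=grab('wrist','w2');w=cloud(d,K,T)
for v in range(120,200,4):print(v,w[v,283].round(1).tolist(),im[v,283].tolist())
valve('w2')
```

```text
{'t': 3.05, 'tcp_pos': [492.486, 153.009, 76.34], 'ee_rot': [0.75, 0.661, 0.0, -0.0], 'wrist_force': [-4.174, -0.774, 9.48], 'finger_gap': 35.804, 'grasp_force': 29.999, 'joint_positions': [0.152, 0.537, 1.767, 0.001, 0.838, 0.278]}
120 [503.2, 225.1, 75.1] [207, 228, 232]
124 [503.1, 223.6, 75.4] [206, 226, 232]
128 [502.9, 222.0, 75.2] [210, 226, 233]
132 [502.7, 220.5, 74.7] [209, 227, 233]
136 [502.5, 219.0, 75.4] [210, 226, 232]
140 [502.3, 217.4, 76.1] [211, 228, 232]
144 [502.1, 215.8, 74.7] [207, 228, 233]
148 [501.9, 214.3, 76.3] [205, 224, 232]
152 [501.7, 212.8, 76.6] [207, 228, 232]
156 [501.5, 211.1, 75.4] [205, 224, 230]
160 [501.3, 209.5, 75.2] [204, 227, 231]
164 [501.1, 207.8, 74.8] [206, 221, 230]
168 [500.9, 206.4, 76.4] [202, 221, 230]
172 [500.7, 204.7, 76.3] [206, 224, 231]
176 [500.5, 203.1, 76.2] [204, 224, 231]
180 [500.3, 201.3, 75.6] [207, 226, 231]
184 [500.1, 199.5, 74.7] [101, 115, 122]
188 [499.8, 197.9, 75.3] [99, 111, 117]
192 [499.6, 196.3, 75.8] [94, 107, 111]
196 [499.4, 194.4, 74.7] [100, 108, 117]
valve z 97.2 [499.2 205.1] [112.6  65. ] 82.6
grip z 88.8 [496.3 152.2] [28.1 47.5] 82.6
```

>>> move_arm --pt "0.2 -0.005 0 0 0 0 0" --pt "0.2 -0.01 0 0 0 0 0"

```text
t: 3.3
tcp_pos: [492.1, 149.9, 76.4]
ee_rot: [0.75, 0.661, 0.001, -0.001]
wrist_force: [-3.5, 5.1, 7.5]
finger_gap: 35.9
grasp_force: 30.0
```

>>> move_arm --pt "0.2 -0.005 0 0 0 0 0"

```text
t: 3.4
tcp_pos: [491.9, 147.9, 76.4]
ee_rot: [0.75, 0.661, 0.001, -0.001]
wrist_force: [-4.6, 5.6, 8.8]
finger_gap: 35.7
grasp_force: 30.0
```

>>> move_arm --pt "0.2 -0.005 0 0 0 0 0"

```text
t: 3.5
tcp_pos: [491.6, 145.7, 76.4]
ee_rot: [0.75, 0.661, 0.001, -0.0]
wrist_force: [-3.8, 4.3, 8.3]
finger_gap: 35.8
grasp_force: 30.0
```

>>> move_arm --pt "0.2 -0.004 0 0 0 0 0"

```text
t: 3.6
tcp_pos: [491.3, 143.7, 76.4]
ee_rot: [0.75, 0.661, 0.0, -0.0]
wrist_force: [-4.5, 2.4, 9.6]
finger_gap: 35.9
grasp_force: 30.0
```

>>> move_arm --pt "0.2 -0.004 0 0 0 0 0"

```text
t: 3.7
tcp_pos: [491.1, 141.9, 76.4]
ee_rot: [0.75, 0.661, 0.0, -0.0]
wrist_force: [-4.9, 1.5, 9.0]
finger_gap: 35.9
grasp_force: 30.0
```

>>> move_arm --pt "0.2 -0.004 0 0 0 0 0"

```text
t: 3.8
tcp_pos: [490.9, 140.5, 76.4]
ee_rot: [0.75, 0.661, 0.0, -0.0]
wrist_force: [-4.4, 6.2, 7.7]
finger_gap: 35.9
grasp_force: 30.0
```

>>> move_arm --pt "0.2 -0.0025 0 0 0 0 0"

```text
t: 3.9
tcp_pos: [490.9, 140.2, 76.4]
ee_rot: [0.75, 0.661, 0.001, -0.001]
wrist_force: [-4.2, 10.4, 7.3]
finger_gap: 36.1
grasp_force: 30.0
```

>>> move_arm --pt "0.2 0.003 0 0 0 0 0" --pt "0.65 0.003 0 0 0 0 0" --pt "0.7 0.003 0 0 0 0 0" --pt "0.7 0.003 0 0 0 0 0" --pt "0.7 0.003 0 0 0 0 0"

```text
t: 4.4
tcp_pos: [491.5, 140.1, 75.0]
ee_rot: [0.75, 0.661, 0.0, 0.0]
wrist_force: [0.3, -0.8, 0.3]
finger_gap: 62.1
grasp_force: 0.0
```

>>> move_arm --pt "0.75 0 0 -0.1 0 0 0" --pt "0.75 0 0 -0.2 0 0 0" --pt "0.9 0 0 -0.27 0 0 0" --pt "0.9 0 0 -0.27 0 0 0" --pt "0.9 0 0 -0.27 0 0 0"

```text
t: 4.9
tcp_pos: [491.4, 140.1, 183.0]
ee_rot: [0.75, 0.661, 0.0, 0.0]
wrist_force: [0.3, -0.3, -1.0]
finger_gap: 82.2
grasp_force: 0.0
```

Run:
```python
from h import *
s=st()
im,d,K,T=grab('wrist','w3')
w,im,g=valve('w3')
for v in range(100,200,20):
    r=w[v,230:330];k=(r[:,2]>66)&(r[:,2]<84)
    if k.any():print(v,r[k].mean(0).round(1),r[k][:,0].min().round(1),r[k][:,0].max().round(1))
for v in range(40,110,5):print(v,w[v,282].round(1).tolist(),im[v,282].tolist())
```

```text
{'t': 4.9, 'tcp_pos': [491.369, 140.131, 183.008], 'ee_rot': [0.75, 0.661, 0.0, 0.0], 'wrist_force': [0.342, -0.29, -1.036], 'finger_gap': 82.212, 'grasp_force': 0.0, 'joint_positions': [0.128, 0.384, 1.666, 0.0, 1.091, 0.254]}
valve z 97.3 [577.7 247.4] [ 57.2 211.8] 78.7
grip z 89.0 [491.3 140.2] [27.4 33.6] 83.9
pin 11 [668.7 227.8  97.1]
100 [502.2 228.1  71.7] 484.2 520.1
120 [500.9 214.4  73.6] 493.3 508.5
140 [498.4 200.6  74. ] 491.3 506.0
160 [497.7 186.1  73.6] 490.1 505.1
180 [495.4 171.4  73.9] 488.1 502.5
40 [508.4, 260.4, 96.8] [166, 100, 46]
45 [508.0, 257.5, 97.6] [164, 94, 37]
50 [507.6, 254.6, 98.0] [169, 102, 49]
55 [507.3, 252.0, 97.4] [167, 102, 45]
60 [507.0, 249.3, 96.5] [166, 102, 46]
65 [506.6, 246.4, 96.7] [167, 102, 45]
70 [506.3, 243.7, 96.2] [166, 97, 42]
75 [505.9, 240.6, 97.5] [171, 105, 49]
80 [505.5, 237.9, 95.8] [134, 78, 32]
85 [505.2, 235.4, 92.2] [46, 29, 8]
90 [505.0, 233.0, 85.6] [197, 214, 225]
95 [504.6, 229.8, 86.7] [188, 207, 219]
100 [504.4, 227.7, 73.2] [34, 36, 37]
105 [504.0, 224.3, 74.6] [173, 190, 202]
```

View pics/w3.png

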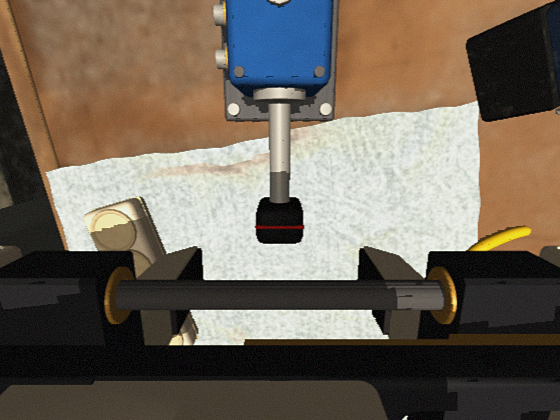

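The rod is at y≈140 and the grip at (280,220). The gland-to-grip gap measures about 74 mm. The pin is just out of frame, so I'll shift to check it.

>>> move_arm --pt "1 0.09 0 0 0 0 0" --pt "1 0.09 0 0 0 0 0" --pt "1 0.09 0 0 0 0 0"

```text
t: 5.25
tcp_pos: [495.0, 176.1, 181.3]
ee_rot: [0.75, 0.662, -0.001, -0.001]
wrist_force: [0.1, -0.9, -0.4]
finger_gap: 92.0
grasp_force: 0.0
```

Run:
```python
from h import *
def a(f):
    im,d,K,T=pickle.load(open(f+'.pkl','rb'));w=cloud(d,K,T)
    q=w[:60,240:320];r=np.hypot(q[...,0]-510.1,q[...,1]-288.9)
    for lo,hi in((0,3.5),(5.5,8),(13,20)):
        k=(r>=lo)&(r<hi);print(f,lo,hi,k.sum(),np.median(q[k][:,2]).round(2),end='; ')
    print()
a('w1');grab('wrist','w4');a('w4');valve('w4')
s=st();xs=np.array([-.287,.958,0])
im,d,K,T=pickle.load(open('top0.pkl','rb'))
ys=16.7;plan([485,-327,150],down(ys));plan([485,-327,150],down(ys-180))
```

```text
w1 0 3.5 126 105.76; w1 5.5 8 283 100.48; w1 13 20 1801 97.52; 
w4 0 3.5 119 102.16; w4 5.5 8 243 98.78; w4 13 20 1277 97.47; 
valve z 97.3 [580.8 264.3] [ 86.  215.6] 79.9
grip z 88.9 [491.7 143.9] [20.9 33.9] 83.3
pin 177 [510.5 289.5 102. ]
{'t': 5.3, 'tcp_pos': [495.108, 175.618, 181.528], 'ee_rot': [0.75, 0.661, -0.001, -0.001], 'wrist_force': [-0.273, 0.183, 0.36], 'finger_gap': 91.959, 'grasp_force': 0.0, 'joint_positions': [0.195, 0.411, 1.626, -0.0, 1.107, 0.32]}
delta [-1.25, 0.132, 0.08] [-0.002, 0.0, -0.265]
delta [-1.25, 0.132, 0.08] [0.0, 0.003, 1.735]
```

The pin is down 3.6 mm, so the click is confirmed. Next is the saddle.

>>> move_arm --pt "1 -0.7 0.07 -0.02 0 0 -0.13" --pt "1 -0.7 0.07 -0.02 0 0 -0.13" --pt "1 -0.7 0.07 -0.02 0 0 -0.13" --pt "1 -0.7 0.07 -0.02 0 0 -0.13" --pt "1 -0.7 0.07 -0.02 0 0 -0.13" --pt "1 -0.7 0.07 -0.02 0 0 -0.13"

```text
t: 5.9
tcp_pos: [487.3, -108.8, 190.5]
ee_rot: [0.68, 0.733, -0.0, -0.0]
wrist_force: [0.4, 0.7, 0.4]
finger_gap: 92.3
grasp_force: 0.0
```

Run:
```python
from h import *
s=st();plan([482,-320,190],down(16.7))
```

```text
{'t': 5.9, 'tcp_pos': [487.32, -108.817, 190.498], 'ee_rot': [0.68, 0.733, -0.0, -0.0], 'wrist_force': [0.358, 0.666, 0.441], 'finger_gap': 92.282, 'grasp_force': 0.0, 'joint_positions': [-0.373, 0.356, 1.686, -0.001, 1.1, -0.449]}
delta [-0.525, -0.053, 0.001] [-0.001, 0.0, -0.137]
```

>>> move_arm --pt "1 -0.525 -0.053 0 0 0 -0.137" --pt "1 -0.525 -0.053 0 0 0 -0.137" --pt "1 -0.525 -0.053 0 0 0 -0.137" --pt "1 -0.525 -0.053 0 0 0 -0.137" --pt "1 -0.525 -0.053 0 0 0 -0.137" --pt "1 -0.525 -0.053 0 0 0 -0.137"

```text
t: 6.5
tcp_pos: [482.4, -318.9, 189.9]
ee_rot: [0.598, 0.802, -0.0, -0.001]
wrist_force: [-0.4, 0.2, 0.2]
finger_gap: 92.0
grasp_force: 0.0
```

```bash
cat >> h.py <<'E'
def sad(f,zlo,zhi,near,rad=70):
    im,d,K,T=pickle.load(open(f+'.pkl','rb'));w=cloud(d,K,T);hsv=cv2.cvtColor(im,cv2.COLOR_BGR2HSV)
    Y=(hsv[...,0]>18)&(hsv[...,0]<35)&(hsv[...,1]>120)&(w[...,2]>zlo)&(w[...,2]<zhi)&(np.hypot(w[...,0]-near[0],w[...,1]-near[1])<rad)
    p=w[Y];r=cv2.minAreaRect(p[:,:2].astype(np.float32));print('sad',len(p),np.median(p[:,2]).round(1),np.round(r[0],1),np.round(r[1],1),round(r[2],1));return p
E
python3 - <<'E'
from h import *
s=st();grab('wrist','w5');sad('w5',43,53,(485,-327))
E
```

```text
{'t': 6.5, 'tcp_pos': [482.416, -318.948, 189.862], 'ee_rot': [0.598, 0.802, -0.0, -0.001], 'wrist_force': [-0.398, 0.238, 0.208], 'finger_gap': 91.976, 'grasp_force': 0.0, 'joint_positions': [-0.717, 0.493, 1.464, -0.0, 1.186, -1.006]}
sad 3417 47.4 [ 485.4 -328.2] [58.3 59.2] 16.1
```

View pics/w5.png

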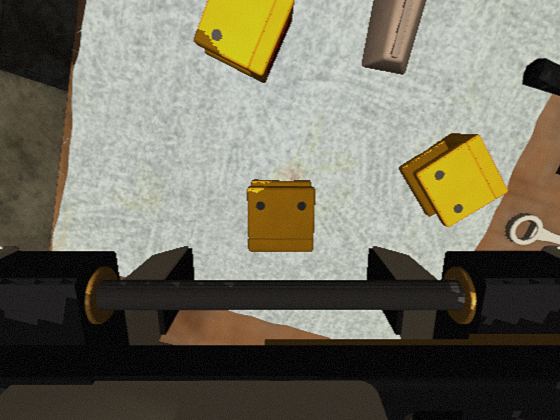

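Run:
```python
from h import *
s=st();plan([487.5,-335.4,120],down(16.4)*R.from_euler('y',25,degrees=True))
```

```text
{'t': 6.55, 'tcp_pos': [482.699, -316.929, 189.939], 'ee_rot': [0.597, 0.802, 0.0, -0.001], 'wrist_force': [0.038, 0.452, -0.176], 'finger_gap': 92.191, 'grasp_force': 0.0, 'joint_positions': [-0.714, 0.492, 1.466, 0.0, 1.187, -1.005]}
delta [-0.048, -0.002, 0.175] [-0.001, 0.276, 0.003]
```

>>> move_arm --pt "1 -0.048 -0.002 0.175 0 0.278 0" --pt "1 -0.048 -0.002 0.175 0 0.278 0" --pt "1 -0.048 -0.002 0.175 0 0.278 0" --pt "1 -0.048 -0.002 0.175 0 0.278 0" --pt "1 -0.048 -0.002 0.175 0 0.278 0" --pt "1 -0.048 -0.002 0.175 0 0.278 0"

```text
t: 7.15
tcp_pos: [489.1, -333.7, 122.2]
ee_rot: [0.581, 0.785, 0.128, -0.172]
wrist_force: [0.6, -0.5, 0.5]
finger_gap: 92.0
grasp_force: 0.0
```

Run:
```python
from h import *
s=st();plan([487.5,-335.4,34],down(16.4)*R.from_euler('y',25,degrees=True))
```

```text
{'t': 7.15, 'tcp_pos': [489.081, -333.668, 122.155], 'ee_rot': [0.581, 0.785, 0.128, -0.172], 'wrist_force': [0.577, -0.479, 0.53], 'finger_gap': 91.985, 'grasp_force': 0.0, 'joint_positions': [-0.821, 0.785, 1.193, 0.186, 1.558, -1.156]}
delta [-0.095, -0.005, 0.199] [-0.002, 0.002, 0.005]
```

>>> move_arm --pt "1 -0.095 -0.005 0.199 0 0 0" --pt "1 -0.095 -0.005 0.199 0 0 0" --pt "1 -0.095 -0.005 0.199 0 0 0" --pt "1 -0.095 -0.005 0.199 0 0 0"

```text
t: 7.55
tcp_pos: [487.5, -335.7, 34.6]
ee_rot: [0.582, 0.784, 0.129, -0.173]
wrist_force: [0.1, -0.2, 1.1]
finger_gap: 91.7
grasp_force: 0.0
```

>>> move_arm --pt "0.4 0 0 0 0 0 0" --pt "0.4 0 0 0 0 0 0" --pt "0.4 0 0 0 0 0 0" --pt "0.4 0 0 0 0 0 0" --pt "0.4 0 0 0 0 0 0" --newtons 30

```text
t: 8.05
tcp_pos: [487.2, -336.5, 33.3]
ee_rot: [0.582, 0.784, 0.129, -0.173]
wrist_force: [1.1, -0.1, 3.2]
finger_gap: 59.8
grasp_force: 30.0
```

>>> move_arm --pt "0.4 0.085 0 -0.181 0 0 0" --pt "0.4 0.085 0 -0.181 0 0 0" --pt "0.4 0.085 0 -0.181 0 0 0" --pt "0.4 0.085 0 -0.181 0 0 0"

```text
t: 8.45
tcp_pos: [486.6, -336.2, 112.3]
ee_rot: [0.582, 0.784, 0.129, -0.174]
wrist_force: [-0.4, 0.0, -3.7]
finger_gap: 59.8
grasp_force: 30.0
```

Run:
```python
from h import *
s=st();rot=down(16.4)*R.from_euler('y',-64.5,degrees=True)
tz=rot.apply([0,0,1]);G=np.array([500,-370,90.])
print((G-6*tz).round(1));plan(G-6*tz,rot)
```

```text
{'t': 8.45, 'tcp_pos': [486.595, -336.214, 112.257], 'ee_rot': [0.582, 0.784, 0.129, -0.174], 'wrist_force': [-0.381, 0.042, -3.748], 'finger_gap': 59.8, 'grasp_force': 29.958, 'joint_positions': [-0.827, 0.796, 1.2, 0.185, 1.543, -1.163]}
[ 498.5 -364.8   92.6]
delta [-0.091, 0.008, 0.012] [0.002, -0.994, 0.005]
```

>>> move_arm --pt "0.4 -0.091 0.008 0.012 0 -0.995 0" --pt "0.4 -0.091 0.008 0.012 0 -0.995 0" --pt "0.4 -0.091 0.008 0.012 0 -0.995 0" --pt "0.4 -0.091 0.008 0.012 0 -0.995 0" --pt "0.4 -0.091 0.008 0.012 0 -0.995 0" --pt "0.4 -0.091 0.008 0.012 0 -0.995 0" --pt "0.4 -0.091 0.008 0.012 0 -0.995 0" --pt "0.4 -0.091 0.008 0.012 0 -0.995 0" --pt "0.4 -0.091 0.008 0.012 0 -0.995 0" --pt "0.4 -0.091 0.008 0.012 0 -0.995 0"

```text
t: 9.45
tcp_pos: [527.5, -373.9, 140.6]
ee_rot: [0.569, 0.752, -0.214, 0.256]
wrist_force: [-0.4, 0.2, -3.0]
finger_gap: 59.6
grasp_force: 30.0
```

Run:
```python
from h import *
s=st();rot=down(16.4)*R.from_euler('y',-64.5,degrees=True)
tz=rot.apply([0,0,1]);G=np.array([500,-370,90.])
plan(G-6*tz,rot)
```

```text
{'t': 9.45, 'tcp_pos': [527.522, -373.893, 140.613], 'ee_rot': [0.569, 0.752, -0.214, 0.256], 'wrist_force': [-0.44, 0.195, -2.959], 'finger_gap': 59.555, 'grasp_force': 29.959, 'joint_positions': [-0.527, 0.549, 1.745, -0.994, 0.579, -0.016]}
delta [0.108, -0.061, 0.069] [-0.023, -0.284, 0.006]
```

Run:
```python
from h import *
s=st();plan([450,-350,170],down(16.4))
```

```text
{'t': 9.45, 'tcp_pos': [527.522, -373.893, 140.613], 'ee_rot': [0.569, 0.752, -0.214, 0.256], 'wrist_force': [-0.44, 0.195, -2.959], 'finger_gap': 59.555, 'grasp_force': 29.959, 'joint_positions': [-0.527, 0.549, 1.745, -0.994, 0.579, -0.016]}
delta [0.041, -0.174, -0.121] [-0.023, 0.432, -0.007]
```

>>> move_arm --pt "0.4 0.041 -0.174 -0.121 -0.023 0.432 0" --pt "0.4 0.041 -0.174 -0.121 -0.023 0.432 0" --pt "0.4 0.041 -0.174 -0.121 -0.023 0.432 0" --pt "0.4 0.041 -0.174 -0.121 -0.023 0.432 0" --pt "0.4 0.041 -0.174 -0.121 -0.023 0.432 0" --pt "0.4 0.041 -0.174 -0.121 -0.023 0.432 0"

```text
t: 10.05
tcp_pos: [449.9, -352.4, 171.4]
ee_rot: [0.603, 0.798, 0.003, 0.001]
wrist_force: [-0.0, -0.4, -4.6]
finger_gap: 59.7
grasp_force: 30.0
```

Run:
```python
from h import *
s=st();plan([360,-360,170],down(16.4-85));
```

```text
{'t': 10.05, 'tcp_pos': [449.9, -352.413, 171.44], 'ee_rot': [0.603, 0.798, 0.003, 0.001], 'wrist_force': [-0.01, -0.37, -4.565], 'finger_gap': 59.681, 'grasp_force': 29.958, 'joint_positions': [-0.802, 0.498, 1.511, 0.007, 1.132, -1.081]}
delta [0.043, -0.221, 0.002] [0.002, -0.004, 0.938]
```

>>> move_arm --pt "0.4 0.043 -0.221 0 0 0 0.94" --pt "0.4 0.043 -0.221 0 0 0 0.94" --pt "0.4 0.043 -0.221 0 0 0 0.94" --pt "0.4 0.043 -0.221 0 0 0 0.94" --pt "0.4 0.043 -0.221 0 0 0 0.94" --pt "0.4 0.043 -0.221 0 0 0 0.94" --pt "0.4 0.043 -0.221 0 0 0 0.94" --pt "0.4 0.043 -0.221 0 0 0 0.94" --pt "0.4 0.043 -0.221 0 0 0 0.94" --pt "0.4 0.043 -0.221 0 0 0 0.94"

```text
t: 11.05
tcp_pos: [359.8, -358.6, 169.8]
ee_rot: [0.983, 0.181, 0.002, -0.0]
wrist_force: [-0.0, 0.6, -3.1]
finger_gap: 60.0
grasp_force: 30.0
```

Run:
```python
from h import *
s=st();plan([360,-360,170],down(-135));
```

```text
{'t': 11.05, 'tcp_pos': [359.77, -358.64, 169.787], 'ee_rot': [0.983, 0.181, 0.002, -0.0], 'wrist_force': [-0.002, 0.597, -3.102], 'finger_gap': 59.96, 'grasp_force': 29.951, 'joint_positions': [-0.936, 0.394, 1.692, 0.003, 1.055, 0.268]}
delta [-0.001, 0.003, -0.001] [-0.001, -0.002, 0.732]
```

>>> move_arm --pt "0.4 0 0 0 0 0 0.82" --pt "0.4 0 0 0 0 0 0.82" --pt "0.4 0 0 0 0 0 0.82" --pt "0.4 0 0 0 0 0 0.82" --pt "0.4 0 0 0 0 0 0.82" --pt "0.4 0 0 0 0 0 0.82" --pt "0.4 0 0 0 0 0 0.82" --pt "0.4 0 0 0 0 0 0.82" --pt "0.4 0 0 0 0 0 0.82"

```text
t: 11.95
tcp_pos: [359.8, -358.6, 169.8]
ee_rot: [0.895, -0.445, 0.001, -0.001]
wrist_force: [-0.1, 0.2, -3.4]
finger_gap: 59.5
grasp_force: 30.0
```

Run:
```python
from h import *
s=st();rot=down(-143)*R.from_euler('y',-65,degrees=True);tz=rot.apply([0,0,1]);print(tz)
G=np.array([345,-345,110]);plan(G-6*tz,rot);print(G-6*tz)
```

```text
{'t': 11.95, 'tcp_pos': [359.788, -358.628, 169.799], 'ee_rot': [0.895, -0.445, 0.001, -0.001], 'wrist_force': [-0.111, 0.194, -3.387], 'finger_gap': 59.479, 'grasp_force': 29.955, 'joint_positions': [-0.936, 0.394, 1.692, 0.003, 1.055, 1.556]}
[-0.54542964  0.72380958 -0.42261826]
delta [-0.036, 0.009, 0.143] [-0.001, -0.723, 0.002]
[ 348.27257785 -349.34285749  112.53570957]
```

>>> move_arm --pt "0.4 -0.036 0.009 0.143 0 -0.723 0" --pt "0.4 -0.036 0.009 0.143 0 -0.723 0" --pt "0.4 -0.036 0.009 0.143 0 -0.723 0" --pt "0.4 -0.036 0.009 0.143 0 -0.723 0" --pt "0.4 -0.036 0.009 0.143 0 -0.723 0" --pt "0.4 -0.036 0.009 0.143 0 -0.723 0" --pt "0.4 -0.036 0.009 0.143 0 -0.723 0" --pt "0.4 -0.036 0.009 0.143 0 -0.723 0" --pt "0.4 -0.036 0.009 0.143 0 -0.723 0"

```text
t: 12.85
tcp_pos: [348.6, -349.8, 109.8]
ee_rot: [0.756, -0.372, -0.483, -0.24]
wrist_force: [-0.3, 0.6, -4.5]
finger_gap: 59.6
grasp_force: 30.0
```

Run:
```python
from h import *
s=st();rot=down(-143)*R.from_euler('y',-65,degrees=True);tz=rot.apply([0,0,1])
G=np.array([345,-345,110]);plan(G-6*tz,rot)
grab('side','s6');im=cv2.imread('pics/s6.png')
cv2.imwrite('pics/s6c.png',cv2.resize(im[180:420,140:440],None,fx=2,fy=2))
```

```text
{'t': 12.85, 'tcp_pos': [348.605, -349.848, 109.848], 'ee_rot': [0.756, -0.372, -0.483, -0.24], 'wrist_force': [-0.297, 0.626, -4.496], 'finger_gap': 59.639, 'grasp_force': 29.958, 'joint_positions': [-0.934, 1.083, 1.003, -0.017, 2.194, 1.551]}
delta [-0.007, -0.0, -0.001] [0.003, 0.002, 0.004]
```

View pics/s6c.png

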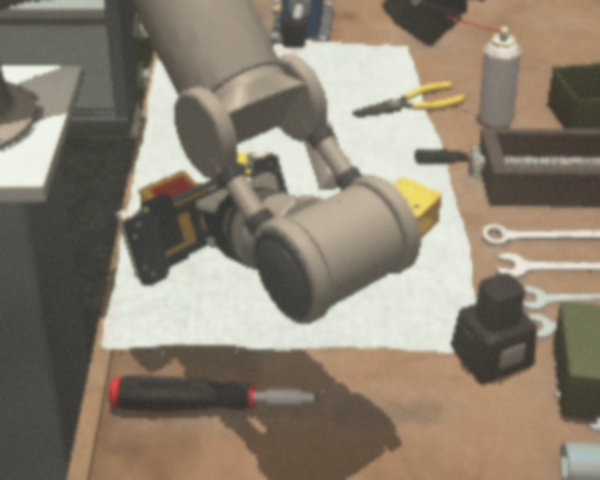

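The side view shows the saddle upright, with its red-labelled back up at crop pixel (165,190), held clear of the screwdriver. I'll lower it.

>>> move_arm --pt "0.4 0.1 0 0.047 0 0 0" --pt "0.4 0.154 0 0.072 0 0 0" --pt "0.4 0.154 0 0.072 0 0 0" --pt "0.4 0.154 0 0.072 0 0 0"

```text
t: 13.3
tcp_pos: [349.8, -350.9, 47.9]
ee_rot: [0.758, -0.374, -0.479, -0.238]
wrist_force: [0.5, -0.6, -1.8]
finger_gap: 60.0
grasp_force: 30.0
```

>>> move_arm --pt "0.4 0.0045 0 0.002 0 0 0" --pt "0.4 0.0045 0 0.002 0 0 0"

```text
t: 13.5
tcp_pos: [350.2, -351.4, 46.3]
ee_rot: [0.759, -0.374, -0.478, -0.237]
wrist_force: [0.3, 0.1, -3.2]
finger_gap: 59.3
grasp_force: 30.0
```

Run:
```python
from h import *
s=st();r=R.from_quat(s['ee_rot']);print(r.as_matrix().round(3).tolist())
```

```text
{'t': 13.5, 'tcp_pos': [350.163, -351.376, 46.292], 'ee_rot': [0.759, -0.374, -0.478, -0.237], 'wrist_force': [0.33, 0.084, -3.171], 'finger_gap': 59.321, 'grasp_force': 29.958, 'joint_positions': [-0.934, 1.167, 0.993, -0.016, 2.108, 1.553]}
[[0.264, -0.794, -0.548], [-0.34, -0.608, 0.717], [-0.903, -0.003, -0.43]]
```

>>> move_arm --pt "0.4 0.009 0 0.004 0 0 0" --pt "0.4 0.009 0 0.004 0 0 0"

```text
t: 13.7
tcp_pos: [349.9, -351.0, 41.0]
ee_rot: [0.758, -0.374, -0.479, -0.238]
wrist_force: [-0.1, 0.5, -3.7]
finger_gap: 60.1
grasp_force: 30.0
```

>>> move_arm --pt "0.4 0.007 0 0.003 0 0 0" --pt "0.4 0.007 0 0.003 0 0 0"

```text
t: 13.9
tcp_pos: [350.0, -351.2, 38.6]
ee_rot: [0.758, -0.373, -0.479, -0.238]
wrist_force: [1.1, -2.0, 2.8]
finger_gap: 59.8
grasp_force: 29.9
```

>>> move_arm --pt "0.4 0.003 0 0.001 0 0 0" --pt "0.4 0.003 0 0.001 0 0 0"

```text
t: 14.1
tcp_pos: [350.1, -351.3, 38.5]
ee_rot: [0.757, -0.373, -0.48, -0.238]
wrist_force: [1.3, -2.3, 9.2]
finger_gap: 59.7
grasp_force: 29.9
```

>>> move_arm --pt "0.9 0 0 0 0 0 0" --pt "0.9 0 0 0 0 0 0" --pt "0.9 0 0 0 0 0 0" --pt "0.9 0 0 -0.01 0 0 0" --pt "0.9 0 0 -0.1 0 0 0" --pt "0.9 -0.1 0 -0.2 0 0 0" --pt "0.9 -0.2 0 -0.2 0 0.2 0" --pt "0.9 -0.3 0 -0.2 0 0.3 0" --pt "0.9 -0.3 0 -0.2 0 0.4 0" --pt "0.9 -0.3 0 -0.2 0 0.5 0"

```text
t: 15.1
tcp_pos: [363.0, -368.8, 181.2]
ee_rot: [0.867, -0.428, -0.23, -0.115]
wrist_force: [-0.2, -0.2, -0.5]
finger_gap: 82.7
grasp_force: 0.0
```

Run:
```python
from h import *
s=st();plan([350,-350,185],down(-143));plan([350,-350,185],down(-53))
```

```text
{'t': 15.1, 'tcp_pos': [363.032, -368.83, 181.183], 'ee_rot': [0.867, -0.428, -0.23, -0.115], 'wrist_force': [-0.182, -0.245, -0.475], 'finger_gap': 82.719, 'grasp_force': 0.0, 'joint_positions': [-0.937, 0.684, 1.253, -0.008, 1.723, 1.551]}
delta [-0.054, -0.003, 0.02] [-0.0, 0.331, 0.005]
delta [-0.054, -0.003, 0.02] [-0.259, 0.259, -0.97]
```

>>> move_arm --pt "1 -0.054 0 0 0 0.331 0" --pt "1 -0.054 0 0 0 0.331 0" --pt "1 -0.054 0 0 0 0.331 0" --pt "1 -0.054 0 0 0 0.331 0"

```text
t: 15.5
tcp_pos: [350.7, -352.4, 191.8]
ee_rot: [0.897, -0.443, -0.001, -0.002]
wrist_force: [-0.6, 0.4, -0.3]
finger_gap: 91.4
grasp_force: 0.0
```

>>> move_arm --pt "1 0 0 0 0 0 -1" --pt "1 0 0 0 0 0 -1" --pt "1 0 0 0 0 0 -1" --pt "1 0 0 0 0 0 -1" --pt "1 0 0 0 0 0 -1" --pt "1 0 0 0 0 0 -1" --pt "1 0 0 0 0 0 -1" --pt "1 0 0 0 0 0 -1" --pt "1 0 0 0 0 0 -1" --pt "1 0 0 0 0 0 -1"

```text
t: 16.5
tcp_pos: [351.2, -353.3, 190.5]
ee_rot: [0.957, 0.29, -0.0, -0.005]
wrist_force: [-0.0, 0.3, -0.0]
finger_gap: 91.9
grasp_force: 0.0
```

Run:
```python
from h import *
s=st();grab('wrist','w7')
im,d,K,T=pickle.load(open('w7.pkl','rb'));w=cloud(d,K,T)
m=(w[...,2]>54)&(w[...,2]<66)&(np.hypot(w[...,0]-350,w[...,1]+350)<60)
p=w[m];print(len(p),np.median(p[:,2]));print(cv2.minAreaRect(p[:,:2].astype(np.float32)))
sad('w7',15,66,(350,-350))
plan([350,-350,185],down(-53))
```

```text
{'t': 16.5, 'tcp_pos': [351.191, -353.347, 190.453], 'ee_rot': [0.957, 0.29, -0.0, -0.005], 'wrist_force': [-0.036, 0.291, -0.035], 'finger_gap': 91.879, 'grasp_force': 0.0, 'joint_positions': [-0.944, 0.358, 1.682, 0.003, 1.11, 0.037]}
3827 59.51262602962231
((345.0108947753906, -344.53759765625), (60.06578826904297, 48.19109344482422), 37.24888610839844)
sad 1976 59.3 [ 345.1 -344.3] [59.6 45.4] 37.2
delta [0.002, -0.008, 0.014] [-0.006, -0.001, -0.031]
```

View pics/w7.png

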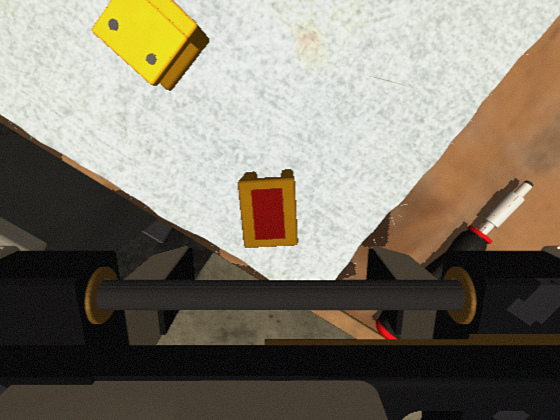

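The saddle stands flat: red label up at (268,212), top at 59.5 mm, centre (345,−344.5), axis 37.2°.

Run:
```python
from h import *
plan([345.1,-344.4,48],down(-52.8))
```

```text
delta [-0.001, -0.024, 0.356] [-0.006, -0.001, -0.034]
```

>>> move_arm --pt "1 -0.001 -0.024 0.2 -0.006 0 -0.034" --pt "1 -0.001 -0.024 0.2 -0.006 0 -0.034" --pt "1 -0.001 -0.024 0.2 -0.006 0 -0.034" --pt "1 -0.001 -0.024 0.2 -0.006 0 -0.034"

```text
t: 16.95
tcp_pos: [345.6, -345.2, 111.0]
ee_rot: [0.95, 0.312, 0.001, -0.0]
wrist_force: [-0.2, -0.4, -0.1]
finger_gap: 91.5
grasp_force: 0.0
```

Run:
```python
from h import *
plan([345.1,-344.4,48],down(-52.8))
```

```text
delta [-0.0, -0.002, 0.157] [0.0, -0.001, -0.01]
```

>>> move_arm --pt "0.9 0 -0.002 0.157 0 0 -0.01" --pt "0.8 0 -0.002 0.157 0 0 -0.01" --pt "0.7 0 -0.002 0.157 0 0 -0.01" --pt "0.65 0 -0.002 0.157 0 0 -0.01"

```text
t: 17.35
tcp_pos: [345.9, -345.5, 49.3]
ee_rot: [0.947, 0.32, 0.002, 0.001]
wrist_force: [0.2, -0.4, 0.1]
finger_gap: 64.6
grasp_force: 0.0
```

>>> move_arm --pt "0.3 0 0 0 0 0 0" --pt "0.3 0 0 0 0 0 0" --pt "0.3 0 0 0 0 0 0" --pt "0.3 0 0 0 0 0 0" --newtons 20

```text
t: 17.75
tcp_pos: [345.2, -344.5, 48.9]
ee_rot: [0.947, 0.32, 0.001, 0.001]
wrist_force: [-1.0, 1.6, 7.1]
finger_gap: 47.7
grasp_force: 20.0
```

>>> move_arm --pt "0.3 0 0 -0.1 0 0 0" --pt "0.3 0 0 -0.2 0 0 0" --pt "0.3 0 0 -0.3 0 0 0" --pt "0.3 0 0 -0.35 0 0 0" --pt "0.3 0 0 -0.35 0 0 0"

```text
t: 18.25
tcp_pos: [345.6, -345.5, 190.7]
ee_rot: [0.947, 0.32, 0.002, 0.003]
wrist_force: [0.6, 0.1, -4.1]
finger_gap: 47.8
grasp_force: 20.0
```

Run:
```python
from h import *
s=st();plan([480,-100,190],down(-30))
```

```text
{'t': 18.25, 'tcp_pos': [345.559, -345.475, 190.696], 'ee_rot': [0.947, 0.32, 0.002, 0.003], 'wrist_force': [0.562, 0.09, -4.094], 'finger_gap': 47.838, 'grasp_force': 19.996, 'joint_positions': [-0.944, 0.334, 1.72, 0.003, 1.081, -0.026]}
delta [0.639, -0.284, 0.001] [0.005, -0.0, -0.252]
```

>>> move_arm --pt "0.3 0.639 -0.284 0 0 0 -0.252" --pt "0.3 0.639 -0.284 0 0 0 -0.252" --pt "0.3 0.639 -0.284 0 0 0 -0.252" --pt "0.3 0.639 -0.284 0 0 0 -0.252" --pt "0.3 0.639 -0.284 0 0 0 -0.252" --pt "0.3 0.639 -0.284 0 0 0 -0.252" --pt "0.3 0.639 -0.284 0 0 0 -0.252"

```text
t: 18.95
tcp_pos: [479.4, -95.3, 186.4]
ee_rot: [0.865, 0.502, 0.001, -0.001]
wrist_force: [-0.0, 0.1, -3.7]
finger_gap: 47.9
grasp_force: 20.0
```

Run:
```python
from h import *
s=st();plan([498,192,185],down(-7.2))
```

```text
{'t': 18.95, 'tcp_pos': [479.4, -95.34, 186.387], 'ee_rot': [0.865, 0.502, 0.001, -0.001], 'wrist_force': [-0.016, 0.07, -3.738], 'finger_gap': 47.892, 'grasp_force': 19.997, 'joint_positions': [-0.355, 0.343, 1.719, 0.003, 1.081, 0.162]}
delta [0.647, -0.316, 0.006] [-0.001, -0.002, -0.25]
```

>>> move_arm --pt "0.3 0.647 -0.316 0 0 0 -0.25" --pt "0.3 0.647 -0.316 0 0 0 -0.25" --pt "0.3 0.647 -0.316 0 0 0 -0.25" --pt "0.3 0.647 -0.316 0 0 0 -0.25" --pt "0.3 0.647 -0.316 0 0 0 -0.25" --pt "0.3 0.647 -0.316 0 0 0 -0.25" --pt "0.3 0.647 -0.316 0 0 0 -0.25" --pt "0.3 0.647 -0.316 0 0 0 -0.25"

```text
t: 19.75
tcp_pos: [498.0, 188.3, 186.9]
ee_rot: [0.751, 0.66, -0.0, -0.0]
wrist_force: [-1.1, -0.4, -3.7]
finger_gap: 47.7
grasp_force: 20.0
```

Run:
```python
from h import *
s=st();grab('wrist','w8')
im,d,K,T=pickle.load(open('w8.pkl','rb'));w=cloud(d,K,T)
for v in range(60,240,20):
    r=w[v,200:360];k=(r[:,2]>66)&(r[:,2]<84)
    if k.sum()>3:print(v,r[k].mean(0).round(1),r[k][:,0].min().round(1),r[k][:,0].max().round(1))
# held saddle top/ends
m=(w[...,2]>135)&(w[...,2]<205)&(np.hypot(w[...,0]-498,w[...,1]-192)<45);p=w[m];print(len(p))
if len(p):print(cv2.minAreaRect(p[:,:2].astype(np.float32)),np.percentile(p[:,2],[2,50,98]))
plan([498,192,150],down(-7.2))
```

```text
{'t': 19.75, 'tcp_pos': [497.988, 188.284, 186.927], 'ee_rot': [0.751, 0.66, -0.0, -0.0], 'wrist_force': [-1.143, -0.36, -3.685], 'finger_gap': 47.734, 'grasp_force': 19.996, 'joint_positions': [0.217, 0.416, 1.601, 0.0, 1.125, 0.346]}
180 [501.5 218.9  73.8] 493.7 509.1
200 [499.8 203.3  73.8] 492.3 507.1
220 [497.7 187.2  73.8] 490.0 505.1
12361
((499.2125549316406, 193.26161193847656), (49.79365158081055, 81.72259521484375), 83.49967193603516) [151.68585364 197.06507512 198.86986437]
delta [0.011, -0.002, 0.093] [-0.0, 0.0, -0.003]
```

View pics/w8.png

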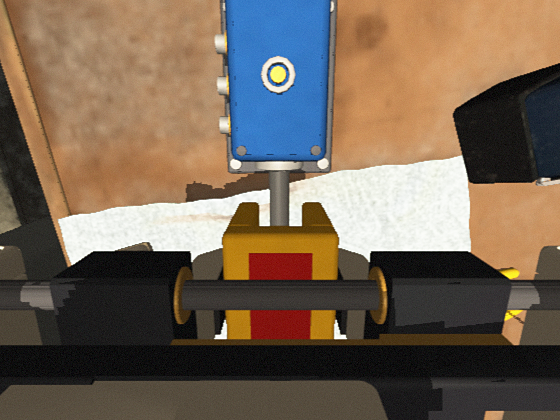

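The legs (inner edges at columns ≈255 and ≈303) straddle the rod at column 279, and the pin is still down at (278,74). I'll descend.

>>> move_arm --pt "0.3 0.011 -0.001 0.06 0 0 -0.003" --pt "0.3 0.011 -0.001 0.125 0 0 -0.003" --pt "0.3 0.011 -0.001 0.125 0 0 -0.003" --pt "0.3 0.011 -0.001 0.125 0 0 -0.003"

```text
t: 20.2
tcp_pos: [499.1, 191.6, 138.5]
ee_rot: [0.751, 0.661, 0.001, -0.0]
wrist_force: [0.3, -0.7, -3.1]
finger_gap: 47.9
grasp_force: 20.0
```

Run:
```python
from h import *
st();plan([498.2,192,80],down(-7.2))
```

```text
{'t': 20.2, 'tcp_pos': [499.13, 191.559, 138.474], 'ee_rot': [0.751, 0.661, 0.001, -0.0], 'wrist_force': [0.263, -0.655, -3.098], 'finger_gap': 47.865, 'grasp_force': 19.996, 'joint_positions': [0.223, 0.476, 1.655, 0.001, 1.009, 0.35]}
delta [0.001, -0.003, 0.146] [0.0, -0.001, -0.001]
```

>>> move_arm --pt "0.3 0.001 -0.002 0 0 0 0" --pt "0.3 0.001 -0.002 0.03 0 0 0" --pt "0.3 0.001 -0.002 0.07 0 0 0" --pt "0.3 0.001 -0.002 0.07 0 0 0"

```text
t: 20.6
tcp_pos: [497.2, 193.0, 108.9]
ee_rot: [0.75, 0.661, -0.0, -0.001]
wrist_force: [-1.2, 0.4, -2.9]
finger_gap: 47.8
grasp_force: 20.0
```

>>> move_arm --pt "0.3 0 0 0.03 0 0 0" --pt "0.3 0 0 0.06 0 0 0" --pt "0.3 0 0 0.065 0 0 0" --pt "0.3 0 0 0.065 0 0 0"

```text
t: 21.0
tcp_pos: [498.1, 193.4, 83.9]
ee_rot: [0.75, 0.661, 0.001, -0.0]
wrist_force: [0.5, -0.5, -3.1]
finger_gap: 47.5
grasp_force: 20.0
```

>>> move_arm --pt "0.3 -0.0025 0 0.009 0 0 0" --pt "0.3 -0.0025 0 0.011 0 0 0" --pt "0.3 -0.0025 0 0.011 0 0 0"

```text
t: 21.3
tcp_pos: [498.4, 192.5, 80.2]
ee_rot: [0.75, 0.661, 0.001, 0.0]
wrist_force: [-0.1, 0.0, -4.0]
finger_gap: 47.8
grasp_force: 20.0
```

Not resting yet, with about 1 mm left. I'll lower slightly, then release.

>>> move_arm --pt "0.3 0 0 0.003 0 0 0" --pt "0.3 0 0 0.003 0 0 0"

```text
t: 21.5
tcp_pos: [498.4, 192.5, 79.0]
ee_rot: [0.75, 0.661, 0.001, 0.0]
wrist_force: [-0.1, -0.7, -3.0]
finger_gap: 48.1
grasp_force: 20.0
```

>>> move_arm --pt "0.55 0 0 0 0 0 0" --pt "0.65 0 0 0 0 0 0" --pt "0.75 0 0 0 0 0 0" --pt "0.75 0 0 0 0 0 0" --pt "0.75 0 0 0 0 0 0"

```text
t: 22.0
tcp_pos: [498.4, 192.5, 79.0]
ee_rot: [0.75, 0.661, 0.001, 0.0]
wrist_force: [0.1, 0.2, 0.3]
finger_gap: 68.9
grasp_force: 0.0
```

>>> move_arm --pt "0.75 0 0 -0.05 0 0 0" --pt "0.75 0 0 -0.1 0 0 0" --pt "0.75 0 0 -0.2 0 0 0" --pt "0.8 0 0 -0.28 0 0 0" --pt "0.8 0 0 -0.28 0 0 0"

```text
t: 22.5
tcp_pos: [500.4, 193.0, 195.5]
ee_rot: [0.75, 0.661, 0.005, 0.002]
wrist_force: [-0.4, 0.1, 1.2]
finger_gap: 73.1
grasp_force: 0.0
```

Run:
```python
from h import *
s=st();im,d,K,T=grab('wrist','w9');w=cloud(d,K,T)
q=w[:140,240:320];r=np.hypot(q[...,0]-510.3,q[...,1]-289.2)
for lo,hi in((0,3.5),(5.5,8),(13,20)):
    k=(r>=lo)&(r<hi);print(lo,hi,k.sum(),np.nanmedian(q[k][:,2]).round(2))
m=(w[...,2]>84)&(w[...,2]<96)&(np.hypot(w[...,0]-498,w[...,1]-192)<40)
hsv=cv2.cvtColor(im,cv2.COLOR_BGR2HSV);m&=(hsv[...,2]>60)&(hsv[...,1]>100);p=w[m];A=np.c_[p[:,:2]-p[:,:2].mean(0),np.ones(len(p))]
print(len(p),cv2.minAreaRect(p[:,:2].astype(np.float32)),np.linalg.lstsq(A,p[:,2],rcond=None)[0].round(3))
t=grab('top','t9');valve('t9')
```

```text
{'t': 22.5, 'tcp_pos': [500.365, 192.968, 195.496], 'ee_rot': [0.75, 0.661, 0.005, 0.002], 'wrist_force': [-0.425, 0.102, 1.247], 'finger_gap': 73.095, 'grasp_force': 0.0, 'joint_positions': [0.225, 0.408, 1.588, 0.001, 1.134, 0.35]}
0 3.5 94 102.19
5.5 8 265 99.66
13 20 1747 97.45
4487 ((499.2688293457031, 191.8540802001953), (59.99101638793945, 46.97522735595703), 82.73921966552734) [-5.7000e-02  1.0000e-03  8.9341e+01]
valve z 97.4 [767.8 112.5] [1197.3  586. ] 89.2
grip z 89.2 [491.2 144.1] [37.  38.5] 81.3
pin 2 [484.  164.5  96.4]
```

View pics/w9.png

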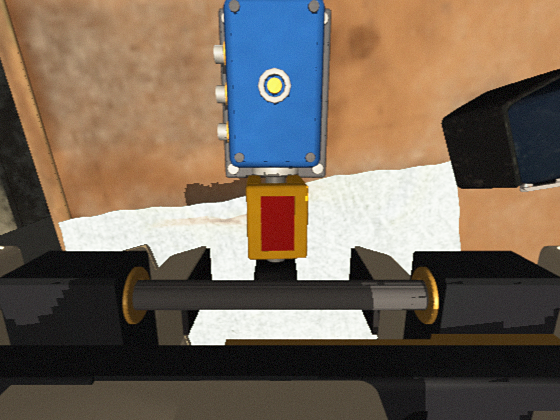

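The saddle hangs on the rod at (277,218), with its top at 89.3 mm, centred in the gap. The pin is still down at 102.2 mm, and the arm is clear.

```bash
python3 -c "
from plant import ticket
print(ticket.sign_off())"
```

```text
the job is handed in; nothing more can be done
None
```

The job is handed in: the rod sits at its click (the pin dropped 3.6 mm and stayed down), the yellow saddle hangs legs down on the bare rod between valve and grip, and the arm is clear after about 22.6 s.

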